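Unclip the topping cassette and shut the feeder

TASK

The white cassette in the steel topping feeder is empty: squeeze its two sprung side tabs together to unclip it, lift it straight out, set it down gently, standing upright inside the wooden tray, and let go. Then slide the feeder's aluminium shutter fully across the empty bay. Leave the cakes, the jar and the scraper where they are.

Things in the scene. Friction and masses are not known exactly. Their poses are not given: they have to be found in the camera images.
- bay_top (a point): Centre of the bay's mouth in the topping feeder, a fixed steel housing 75 mm tall, 120 mm wide (y), from x = -195 to +70 mm (chute to 112 mm). Point level with its top; x runs from the parked shutter to the bay, z up. Bay 104 (x) by 60 mm (y), open above, floor 60 mm under this point. The cassette's barbs catch under 5 mm thick lips on the bay's long sides (y = +-30 mm).
- cassette_mid (a point): White plastic cassette, loose, 0.2 to 0.5 kg, snapped into the bay, axes along the feeder's. Point at its middle, 50 mm above its underside, 10 mm below bay_top when seated. Body 100 (x) by 56 mm (y). Its end blocks (beyond x = +-23 mm) reach 20 mm above the point, a middle web 16 mm wide in y 25 mm above. Its underside clears the housing after a 60 mm lift.
- tab_left (a joint): Upright grey sprung tab at the cassette's +y side, 40 mm wide (x), 5 mm thick, its top 56 mm above cassette_mid, 46 mm above the housing when seated. Value: inward travel, m; 0 out, 0.010 fully in (stop); 3 N to start, 9 N fully in. Outer faces at y = +-25 mm when out: 50 mm over both tabs, 30 mm fully in.
- tab_right (a joint): The same for the tab at the -y side. On each tab a barb, 2 mm below to 4 mm above cassette_mid, reaches out to y = +-36 mm when the tab is out: the cassette cannot be lifted until both tabs are in by more than 6 mm. Hold them squeezed while lifting.
- shutter_lip (a point): Aluminium shutter, a plate 112 (x) by 92 mm (y) lying 2 mm above the housing's top, sliding along the feeder's x. Across its middle stands a push lip, 60 mm wide (y), 5 mm thick, from 80 to 112 mm above the bench. Point at about the lip's centre, 96 mm above the bench. Axes as the feeder's.
- shutter (a joint): Shutter travel, m: 0 parked beside the bay (lip 125 mm from the bay's centre, on its -x side), 0.125 fully across the bay (stop; lip over the bay's centre). Moves towards the feeder's +x with about 1.5 N of friction and stays where it is left. It runs into the cassette if that is still in.
- tray_floor (a point): Fixed wooden tray lined with brown paper, 240 mm (x) by 190 mm (y) outside, walls 10 mm thick, rims 34 mm above the bench. This point is the centre of its inner floor, 10 mm above the bench; axes along its sides. Inside 220 by 170 mm.
- cake_a_mid (a point): Iced cake in a brown paper case, 82 mm across, 92 mm tall, loose bystander; point at its middle.
- cake_b_mid (a point): Second such cake, bystander.
- jar_mid (a point): Amber jar, 72 mm across, 110 mm tall, loose bystander; point at its middle.
- scraper_mid (a point): Steel dough scraper lying flat, 122 by 150 mm, with a wooden grip 24 mm thick, loose bystander; point at its middle.
Mind the look-alikes: they are no part of the job. What is shaped like the part that bears cassette_mid but purple or turquoise is not meant.

How it is judged (in metres and radians):
On the way, in this order (a step that is already met when the one before it is completed fails the run):
1. both tabs are squeezed in while the cassette sits in its bay (value of joint each of tab_left, tab_right above 0.006 m and z of cassette_mid in the frame of bay_top below 0 m and horizontal distance between cassette_mid and bay_top below 0.01 m), for 0.05 s.
2. the cassette is lifted clear of the feeder (z of cassette_mid in the frame of bay_top above 0.052 m), for 0.1 s.
3. the cassette is set down in the tray while still held (lowered to within 10 mm of the tray's floor) (z of cassette_mid in the frame of tray_floor below 0.06 m and horizontal distance between cassette_mid and tray_floor below 0.12 m and contact force between the fingers and cassette above 1 N), for 0.05 s.
4. the shutter is slid fully across the empty bay (value of joint shutter above 0.118 m), for 0.2 s.
At the end, for the whole second after the job is handed in: The shutter is within 7 mm of fully shut; the cassette stands upright (within 0.1 rad), at rest and released, on the floor of the wooden tray, inside its walls (value of joint shutter above 0.118 m and angle between cassette_mid's own z axis and vertical below 0.1 rad and z of cassette_mid in the frame of tray_floor between 0.044 and 0.056 m and x of cassette_mid in the frame of tray_floor between -0.09 and 0.09 m and y of cassette_mid in the frame of tray_floor between -0.065 and 0.065 m and linear speed of cassette below 0.02 m/s); the robot touches nothing.
It fails at once if a cake, the jar or the scraper was pushed more than 25 mm (distance of any of cake_a_mid, cake_b_mid, jar_mid, scraper_mid from where it was at the start of the episode above 0.025 m).
It also fails if it takes over 56 s, if anything falls off the work surface, if the arm or the gripper's body presses on something with over 40 N, if the wrist force passes 120 N, or if a joint passes its speed limit or range.

ROBOT

A 6-joint arm with a two-finger parallel gripper is mounted at the origin on the work surface. World frame = base frame: x ahead of the robot, y to its left, z up, the work surface at z = 0. Lengths are in mm, angles in rad, forces in N, time in s.
With the tool pointing down it reaches from about 350 to 850 mm from the base axis. Payload 8.1 kg.
Tool frame: the origin (TCP) lies midway between the tips of the shut fingers; the grasp point (between the pads) lies 19 mm behind it; z points along the fingers, x is the direction in which the jaws open and shut, and the axes are right-handed (so a half turn about z gives the same grasp; the last joint's range is limited). The gripper opens to 93 mm and grips with 3 to 60 N. Pads are 15 mm wide; open, the fingers measure 128 mm over their backs; the gripper's body (75 mm by 188 mm) begins 65 mm behind the grasp point.
Start: joints at [1.057, 0.13, 1.488, -0, 1.523, -0.085], TCP at [249.448, 545.693, 218.635] pointing down, gripper open.
Joint ranges: [-2.96, 2.96], [-0.89, 2.26], [0.02, 2.5], [-1.34, 4.48], [0, 2.73], [-2.66, 2.66]. Speed limits (rad/s): [2.39, 2.39, 2.79, 3.14, 3.14, 3.14].

INTERFACE

Orientations are given as a unit quaternion [x, y, z, w].
In Python, from plant import state, snapshot, camera_model, close_job, search_frame, silhouettes gives the robot as it stands. The module is installed in compiled form; this text tells all that it offers.
- The arm moves only by the shell command python3 -m pendant 'ROWS' [OPENING] [FORCE]. ROWS is JSON, one flat list of numbers, 6 for each row, row after row: the shift along the tool's x, y, z in cm, then the turn, a rotation vector about the tool's x, y, z in degrees. A call has 1 to 20 rows; each row shifts and turns the commanded pose from where the row before left it, along the tool's axes as they then stand; what a row does not reach is not made up. A row lasts 1/12 s, in which the tool goes at most 41.7 mm and 7.16 degrees, less where a joint would pass 70% of its speed; a pose out of reach is approached as far as the arm can. A call with a gripper value outside its range is refused whole. OPENING is the gripper command: -1 is shut, 1 is fully open, values between are in proportion, set as the call begins (- or left out, the last holds). The fingers move at their own pace and stop on an object; FORCE is the grip in N (left out, the last holds). Time passes only in rows, so rows that do not move let the fingers close. It gives the time, the measured TCP pose, the force and the opening at its end, in the units of the state.
- state(): the state, without advancing time (a new reading comes with each control period).
- snapshot(name): name is "scene" or "top" or "wrist"; returns (picture, depth): 400x640x3 uint8, red, green, blue; 400x640 float32, mm along the optical axis (not along the pixel's ray), 0 where there is no reading.
- camera_model(name): a dict with "intrinsics" (3x3 intrinsics, pixels), "dist" ([k1, k2, p1, p2, k3] as OpenCV has them; the pictures are not rectified), "eye" and "orientation" of the camera in the world. Camera axes: x right, y up, looking along -z (the intrinsics and any distortion apply to the point x, -y, -z); pixel columns grow to the right and rows downward; lengths in mm; the calibration is good to about 2 mm. A picture is of the moment at which its call begins: read the wrist's pose just before it. camera_model takes no time and is no camera call; for the wrist camera it gives the pose at the moment of the call.
- close_job(): hands the job in, once; it reports no verdict.
Trained networks look in the newest picture that a camera, given by its name, has taken for a name from the list of things; names that differ only in an ending like _2 or _b are one class to them, and where a whole thing is asked for, a point or a joint stands for the part that bears it (a point fixed in the world has none). Each returns a list of dicts, best first, with "conf" (0 to 1); they miss things now and then, are a little off and sometimes report something else, mostly with a low value. They report only what shows in the picture. A call takes as long as a camera call. They do not tell look-alikes from the thing itself.
- search_frame(camera, name): "location" ([x, y, z] in mm, in world coordinates, good to about 4 mm: the middle of the surface that is visible of it).
- silhouettes(camera, name): "region" (400x640 bool, what is visible of it).
The state is a dict: "time": time; "joint_pos": joint angles; "qvel": joint speeds; "joint_efforts": joint torques, N m; "ee_pos": TCP position; "eef_rot": TCP orientation; "wrist_force": force on the tool from outside, world axes, zero at the start; "wrist_torque": the same for the moment, N m; "finger_gap": opening from 0.0 (shut) to 1.0 (fully open).
Only numpy, scipy, OpenCV 4.12 (cv2) and the standard library are available. Lean on these libraries where they do the work, as an engineer would, in place of code of your own. Each camera call takes 0.05 s, during which the arm holds its last target.

## Working session

There is one attempt and no reset: what is moved stays moved. The work goes in short steps, Python scripts to look and compute and a shell command to move; the robot and the scene stay as the last step left them, time stands still between calls to the robot, and variables do not carry over. Pictures are saved under pics/ and viewed, and the job is handed in when it is done.

```bash
mkdir -p pics; ls
cat > h.py <<'E'
import numpy as np, cv2, json
from plant import *
from scipy.spatial.transform import Rotation as R
def snap(n,f):
    p,d=snapshot(n); cv2.imwrite('pics/'+f+'.png',cv2.cvtColor(p,cv2.COLOR_RGB2BGR)); np.save('pics/'+f+'_d.npy',d); return p,d
def cam(n):
    c=camera_model(n); K=np.array(c['intrinsics']);D=np.array(c['dist'],float)
    o=np.array(c['orientation']); 
    Rm=R.from_quat(o).as_matrix() if o.size==4 else o
    return K,D,np.array(c['eye'],float),Rm
def cloud(n,d,us,vs,c=None):
    K,D,e,Rm=c or cam(n)
    us=np.atleast_1d(us);vs=np.atleast_1d(vs)
    pt=cv2.undistortPoints(np.stack([us,vs],1).astype(float).reshape(-1,1,2),K,D).reshape(-1,2)
    z=d[vs.astype(int),us.astype(int)]
    P=np.stack([pt[:,0]*z,-pt[:,1]*z,-z],1)
    return P@Rm.T+e
def proj(n,P,c=None):
    K,D,e,Rm=c or cam(n)
    q=(np.atleast_2d(P)-e)@Rm; q=q*[1,-1,-1]
    return cv2.projectPoints(q.reshape(-1,1,3),np.zeros(3),np.zeros(3),K,D)[0].reshape(-1,2)
def plane(n,u,v,z,c=None):
    K,D,e,Rm=c or cam(n)
    p=cv2.undistortPoints(np.array([[[u,v]]],float),K,D).ravel()
    r=Rm@np.array([p[0],-p[1],-1]); return e+r*(z-e[2])/r[2]
E
python3 - <<'E'
from h import *
print(state())
for n in ['scene','top','wrist']:
    snap(n,n+'0'); c=camera_model(n); print(n,c)
    for k in ['bay_top','cassette_mid','tab_left','tab_right','shutter_lip','tray_floor','cake_a_mid','jar_mid','scraper_mid']:
        if n=='wrist': continue
        for r in search_frame(n,k): print(k,round(r['conf'],2),np.round(r['location']), proj(n,r['location']).round())
E
```

```text
pics
{'time': 0.0, 'joint_pos': array([ 1.05660709e+00,  1.31141539e-01,  1.48924433e+00,  7.83262068e-06,
        1.52298894e+00, -8.54141459e-02]), 'qvel': array([ 0.00024868, -0.00100898, -0.00102274, -0.00016631, -0.0001348 ,
       -0.0020405 ]), 'joint_efforts': array([-1.41280170e-04, -5.59837174e+01, -4.91767609e+01,  7.68450857e-02,
        3.48183629e-02, -1.50522651e-04]), 'ee_pos': array([249.16749003, 545.21182606, 217.61835561]), 'eef_rot': array([ 8.41354953e-01,  5.40482238e-01, -7.89892909e-04,  4.12439070e-04]), 'wrist_force': array([ 0.77788486, -1.11527492, -1.18979611]), 'wrist_torque': array([-0.01001041,  0.02183214,  0.04078994]), 'finger_gap': 0.998069078082573}
scene {'intrinsics': array([[451.25989215,   0.        , 321.19296743],
       [  0.        , 451.25989215, 201.61907465],
       [  0.        ,   0.        ,   1.        ]]), 'dist': array([-0.03395198,  0.        ,  0.        ,  0.        ,  0.        ]), 'eye': array([1712.78283368,  390.92962345, 1094.68543127]), 'orientation': array([0.24194082, 0.34482545, 0.74623462, 0.51545508])}
bay_top 0.66 
[... 1521 characters left out ...]
 317.  54.] [[203. 164.]]
shutter_lip 0.69 [475. 190.  83.] [[243. 259.]]
tray_floor 0.96 [ 551. -155.    9.] [[364. 232.]]
cake_a_mid 0.97 [654. 400.  83.] [[170. 195.]]
jar_mid 0.83 [502. 402. 109.] [[164. 249.]]
scraper_mid 0.63 [ 525. -489.   15.] [[476. 240.]]
scraper_mid 0.28 [516. 180.  75.] [[247. 244.]]
wrist {'intrinsics': array([[277.48342736,   0.        , 322.18391487],
       [  0.        , 277.48342736, 199.34917287],
       [  0.        ,   0.        ,   1.        ]]), 'dist': array([0.01244103, 0.        , 0.        , 0.        , 0.        ]), 'eye': array([187.01869532, 575.34227872, 384.46966635]), 'orientation': array([-0.10641268, -0.06860273,  0.53595545,  0.83469861])}
```

View pics/top0.png

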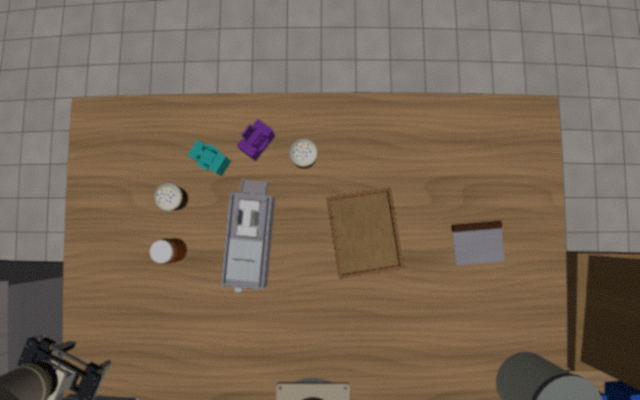

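View pics/scene0.png

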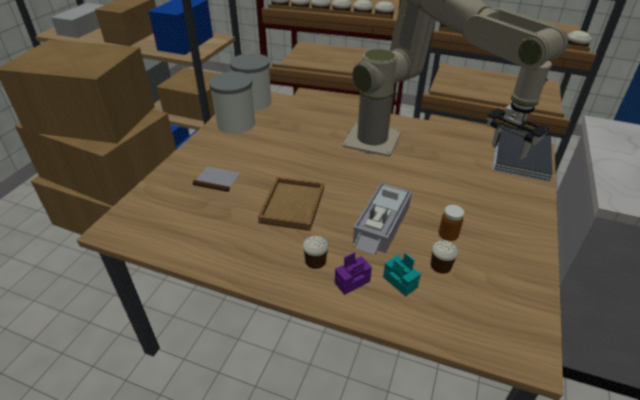

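Run:
```python
import cv2
a=cv2.imread('pics/top0.png')[110:310,140:340]; cv2.imwrite('pics/c1.png',cv2.resize(a,(600,600),interpolation=cv2.INTER_CUBIC))
a=cv2.imread('pics/scene0.png')[160:310,330:490]; cv2.imwrite('pics/c2.png',cv2.resize(a,(640,600),interpolation=cv2.INTER_CUBIC))
```

```text
(no output)
```

View pics/c1.png

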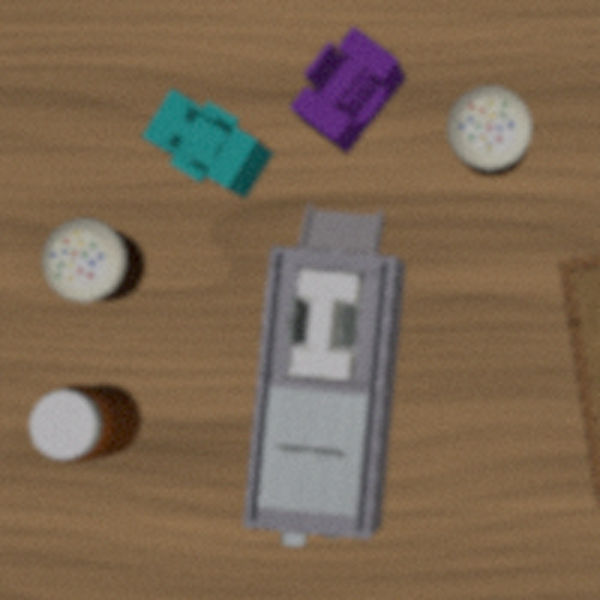

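View pics/c2.png

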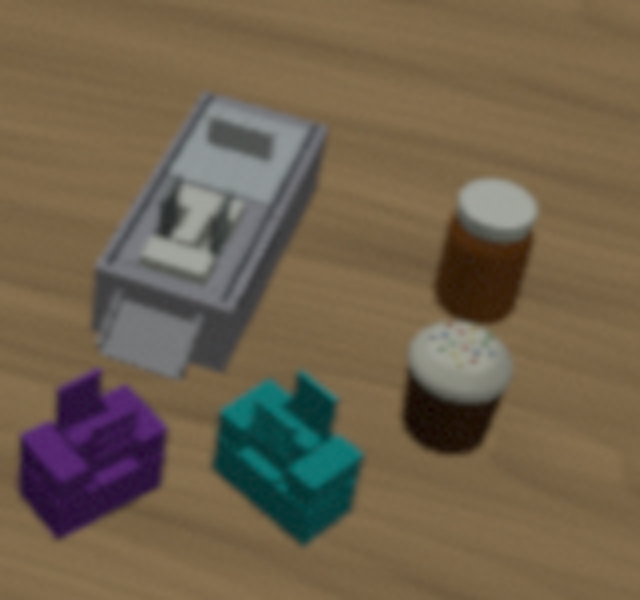

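Top view: three cassette-shaped items. White in the steel feeder is at (247,216), purple at (255,137) and turquoise at (207,156). White is the one meant, and the crop shows white end blocks and web with grey tabs inside the steel housing, next to the shutter with its lip at (243,259). Cakes are at (168,197) and (303,152), the jar at (163,251), the tray at (364,232) and the scraper at (477,243).

Run:
```python
from h import *
for n in ['top','scene']:
    d=np.load(f'pics/{n}0_d.npy')
    vv,uu=np.mgrid[0:400,0:640]; m=(d>0)
    P=np.full((400,640,3),np.nan); P[m]=cloud(n,d,uu[m],vv[m])
    x,y,z=P[...,0],P[...,1],P[...,2]
    b=(x>350)&(x<700)&(y>50)&(y<330)
    print(n,'table z',np.nanmedian(z[(x>300)&(x<450)&(y>-100)&(y<50)]))
    h=b&(z>60)&(z<90)
    h=cv2.morphologyEx(h.astype(np.uint8),cv2.MORPH_OPEN,np.ones((3,3)))>0
    _,lab,st,_=cv2.connectedComponentsWithStats(h.astype(np.uint8)); k=1+np.argmax(st[1:,4]); h=lab==k
    r=cv2.minAreaRect(P[h][:,:2].astype(np.float32)); print(n,'feeder',r,h.sum(), np.nanmedian(z[h]))
    hl=(x>400)&(x<700)&(y>100)&(y<260)&(z>96)
    for q in P[hl]: print(q.round()) if hl.sum()<60 else None
    t=(x>350)&(x<750)&(y>-300)&(y<-20)&(z>20)&(z<50)
    r=cv2.minAreaRect(P[t][:,:2].astype(np.float32)); print(n,'tray',r,t.sum())
```

```text
top table z -0.4903505129207133
top feeder ((525.9232177734375, 183.42845153808594), (119.8853988647461, 265.8114318847656), 85.00695037841797) 3637 76.82725091044972
top tray ((549.62109375, -154.14968872070312), (238.5237579345703, 191.9201202392578), 8.952117919921875) 1084
scene table z -0.9917781815440776
scene feeder ((532.5078125, 186.3670654296875), (121.32743835449219, 272.8638000488281), 84.78819274902344) 1627 76.06722963762729
scene tray ((556.014404296875, -151.371826171875), (249.319580078125, 191.79762268066406), 8.818318367004395) 711
```

```bash
cat >> h.py <<'E'
def go(x,y,z,yaw=None):
    s=state(); Rt=R.from_quat(s['eef_rot']).as_matrix(); p=s['ee_pos']
    print('t',round(s['time'],2),'tcp',p.round(1),'tool z',Rt[:,2].round(4),'yaw',round(np.degrees(np.arctan2(Rt[1,0],Rt[0,0])),2),'F',s['wrist_force'].round(1),'gap',round(s['finger_gap']*93,1))
    sh=Rt.T@(np.array([x,y,z])-p); print('shift cm',(sh/10).round(3))
    if yaw is not None:
        Rg=R.from_euler('z',yaw,degrees=True).as_matrix()@np.diag([1,-1,-1]); print('turn deg (after shift)',np.degrees(R.from_matrix(Rt.T@Rg).as_rotvec()).round(2))
E
python3 - <<'E'
from h import *
K,D,e,Rm=cam('wrist'); print('look',-Rm[:,2])
go(588,178,230,85)
E
```

```text
look [ 0.22859012 -0.10410901 -0.96794001]
t 1.05 tcp [249.5 545.7 218.7] tool z [ 0.e+00  1.e-04 -1.e+00] yaw 65.43 F [ 0.6 -0.3  0.2] gap 93.0
shift cm [-19.369  46.078  -1.134]
turn deg (after shift) [  0.    -0.   -19.57]
```

```bash
python3 -m pendant '[-1.21,2.88,-0.07,0,0,0, -1.21,2.88,-0.07,0,0,0, -1.21,2.88,-0.07,0,0,0, -1.21,2.88,-0.07,0,0,0, -1.21,2.88,-0.07,0,0,0, -1.21,2.88,-0.07,0,0,0, -1.21,2.88,-0.07,0,0,0, -1.21,2.88,-0.07,0,0,0, -1.21,2.88,-0.07,0,0,0, -1.21,2.88,-0.07,0,0,0, -1.21,2.88,-0.07,0,0,0, -1.21,2.88,-0.07,0,0,0, -1.21,2.88,-0.07,0,0,0, -1.21,2.88,-0.07,0,0,0, -1.21,2.88,-0.07,0,0,0, -1.21,2.88,-0.07,0,0,0, 0,0,0,0,0,-6.52, 0,0,0,0,0,-6.52, 0,0,0,0,0,-6.53, 0,0,0,0,0,0]' 1 30
python3 - <<'E'
from h import *
go(588,178,88,85)
c=cam('wrist'); p,d=snap('wrist','w1')
np.save('pics/w1_c.npy',np.array([c],dtype=object),allow_pickle=True)
print('look',-c[3][:,2],'eye',c[2])
for k in ['bay_top','cassette_mid','tab_left','tab_right','shutter_lip']:
    for r in search_frame('wrist',k): print(k,round(r['conf'],2),np.round(r['location'],1), proj('wrist',r['location']).round())
E
```

```text
time: 2.72
ee_pos: [588.2, 177.7, 229.7]
eef_rot: [0.736, 0.677, -0.0, -0.0]
wrist_force: [-0.3, 0.2, -0.9]
finger_gap: 1.001
t 2.72 tcp [588.2 177.7 229.7] tool z [-3.e-04 -0.e+00 -1.e+00] yaw 85.28 F [-0.3  0.2 -0.9] gap 93.1
shift cm [ 0.029 -0.016 14.167]
turn deg (after shift) [-0.01  0.    0.28]
look [ 0.25024015 -0.02061847 -0.96796423] eye [519.76853465 184.26253461 395.5467322 ]
bay_top 0.74 [493.1 186.8  72.8] [[321. 102.]]
cassette_mid 0.95 [588.5 184.   86.1] [[326. 190.]]
cassette_mid 0.91 [772.2 288.1  67.3] [[414. 311.]]
cassette_mid 0.56 [784.6 182.   49.3] [[337. 316.]]
tab_left 0.59 [589.  201.7 116. ] [[344. 195.]]
tab_left 0.59 [786.9 289.5  71.9] [[416. 323.]]
tab_left 0.31 [476.2 188.5  82.9] [[321.  84.]]
tab_left 0.3 [586.2 179.7  84.7] [[323. 188.]]
tab_right 0.7 [586.8 161.1 113.5] [[305. 196.]]
tab_right 0.56 [797.2 152.7  56.3] [[317. 329.]]
```

View pics/w1.png

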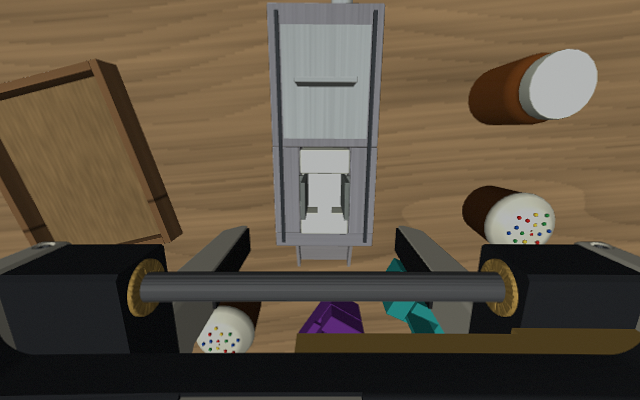

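The wrist view shows the white cassette in the bay around (325,190), its grey tabs at (306,195) and (346,195), and the shutter lip at (325,82). I'll measure the tab tops and the feeder outline from the depth.

Run:
```python
from h import *
c=tuple(np.load('pics/w1_c.npy',allow_pickle=True)[0]); c=tuple(np.array(a,float) for a in c)
d=np.load('pics/w1_d.npy'); img=cv2.imread('pics/w1.png')
vv,uu=np.mgrid[0:255,262:400]; m=d[vv,uu]>0; u=uu[m];v=vv[m]
P=cloud('wrist',d,u,v,c); 
ax=np.array([np.cos(np.radians(-5)),np.sin(np.radians(-5))]); ay=np.array([-ax[1],ax[0]])
def loc(P): q=P[:,:2]-[588.2,178]; return np.stack([q@ax,q@ay,P[:,2]],1)
L=loc(P)
t=(L[:,2]>105)&(L[:,2]<130)&(abs(L[:,0])<60)
for s in (1,-1):
    k=t&(L[:,1]*s>0); print('tab',s,k.sum(),'x',L[k,0].min().round(1),L[k,0].max().round(1),'y',np.percentile(L[k,1],[0,5,50,95,100]).round(1),'z',L[k,2].max().round(1))
k=(abs(L[:,0])<60)&(abs(L[:,1])<40)&(L[:,2]>78)&(L[:,2]<100)
hsv=img[v,u].min(1); k2=k&(hsv>165)
print('white x',np.percentile(L[k2,0],[0,1,99,100]).round(1),'y',np.percentile(L[k2,1],[0,1,99,100]).round(1), np.median(L[k2,2]))
k=(L[:,2]>66)&(L[:,2]<84)&(L[:,0]>-150)&(L[:,0]<75)
r=cv2.minAreaRect(P[k][:,:2].astype(np.float32)); print('housing',r)
for x in range(-140,70,20):
    q=k&(abs(L[:,0]-x)<6); print(x,L[q,1].min().round(1),L[q,1].max().round(1),end=' | ')
print(); k=(L[:,2]>66)&(L[:,2]<84)&(abs(L[:,1])<55); print('max x',L[k,0].max())
k=(L[:,2]>88)&(L[:,0]<-100); print('lip',np.percentile(L[k],[2,50,98],axis=0).round(1))
# rails
k=(abs(L[:,0])<20)&(abs(L[:,1])>30); 
for y in range(-64,65,4):
    q=(abs(L[:,0])<15)&(abs(L[:,1]-y)<2); print(y,np.percentile(L[q,2],[5,50,95]).round(0) if q.any() else None,end=' ; ')
a=cv2.resize(img[130:260,260:400],None,fx=4.5,fy=4.5,interpolation=cv2.INTER_CUBIC); cv2.imwrite('pics/w1c.png',a)
```

```text
tab 1 243 x -15.3 24.2 y [23.2 23.2 25.3 28.2 29.3] z 122.7
tab -1 253 x -15.5 24.0 y [-22.7 -22.6 -19.  -16.7 -16.6] z 122.8
white x [-44.7 -44.4  52.1  52.6] y [-23.4 -23.1  29.   29.5] 85.13657740287994
housing ((550.498779296875, 184.65737915039062), (120.6818618774414, 223.97341918945312), 85.21630096435547)
-140 -57.4 63.2 | -120 -56.2 62.9 | -100 -55.9 63.2 | -80 -56.5 63.5 | -60 -56.5 62.4 | -40 -56.2 63.3 | -20 -56.6 63.4 | 0 -56.7 63.1 | 20 -56.2 63.3 | 40 -56.7 63.0 | 60 -56.5 63.0 | 
max x 73.99057919197196
lip [[-114.8  -24.8   91.9]
 [-111.2    3.7  111.2]
 [-110.    31.8  113. ]]
-64 None ; -60 None ; -56 [74. 75. 76.] ; -52 [74. 75. 76.] ; -48 [75. 79. 80.] ; -44 [74. 75. 80.] ; -40 [74. 75. 76.] ; -36 [74. 75. 76.] ; -32 [74. 75. 76.] ; -28 [65. 75. 76.] ; -24 [ 65. 113. 115.] ; -20 [118. 121. 122.] ; -16 [ 56.  86. 121.] ; -12 [56. 57. 58.] ; -8 [56. 57. 58.] ; -4 [56. 90. 90.] ; 0 [89. 90. 91.] ; 4 [89. 90. 91.] ; 8 [89. 90. 91.] ; 12 [56. 58. 91.] ; 16 [55. 57. 58.] ; 20 [56. 57. 58.] ; 24 [ 57. 106. 121.] ; 28 [ 89. 120. 122.] ; 32 [58. 73. 75.] ; 36 [74. 75. 76.] ; 40 [74. 75. 76.] ; 44 [74. 75. 76.] ; 48 [ 74. 231. 239.] ; 52 [74. 78. 80.] ; 56 [74. 76. 80.] ; 60 [74. 75. 76.] ; 64 [73. 75. 76.] ;
```

View pics/w1c.png

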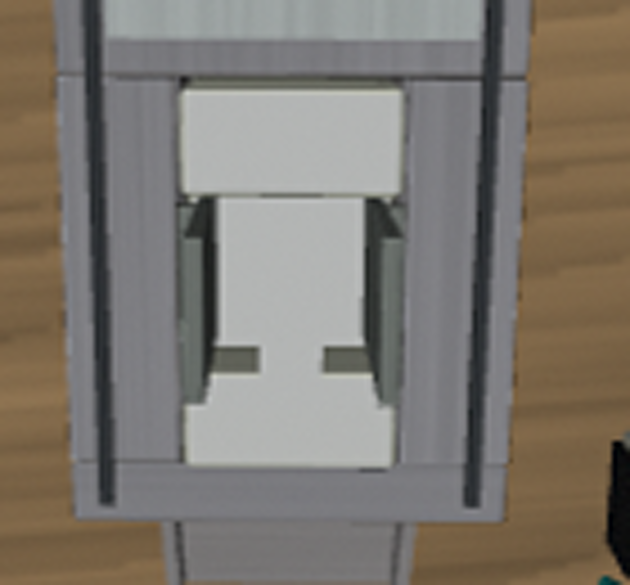

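Run:
```python
from h import *
c=tuple(np.load('pics/w1_c.npy',allow_pickle=True)[0]); c=tuple(np.array(a,float) for a in c)
d=np.load('pics/w1_d.npy')
vv,uu=np.mgrid[200:262,150:450]; m=d[vv,uu]>0; u=uu[m];v=vv[m]
P=cloud('wrist',d,u,v,c); k=(P[:,2]>222)&(P[:,2]<300)
s=state();Rt=R.from_quat(s['eef_rot']).as_matrix()
T=(P-s['ee_pos'])@Rt
for sg in(1,-1):
    q=T[k&(T[:,0]*sg>0)]
    for z0 in range(-60,10,5):
        w=q[abs(q[:,2]-z0)<2.5]
        if len(w): print(sg,z0,len(w),w.min(0).round(1),w.max(0).round(1))
print(proj('wrist',s['ee_pos'],c))
```

```text
1 -50 24 [ 48.6  -9.4 -49.2] [ 59.3  -8.4 -47.5]
1 -45 151 [ 46.6  -9.6 -47.5] [ 61.2  -6.1 -42.5]
1 -40 162 [ 46.4  -9.5 -42.5] [ 62.4  -3.4 -37.5]
1 -35 171 [ 46.6  -9.4 -37.5] [ 62.1  -1.1 -32.6]
1 -30 155 [ 46.6  -9.2 -32.5] [ 61.4   1.5 -27.6]
1 -25 162 [ 46.6  -9.3 -27.5] [ 61.9   4.1 -22.5]
1 -20 154 [ 46.5  -9.1 -22.5] [ 61.3   6.9 -17.5]
1 -15 141 [ 46.6  -9.2 -17.5] [ 61.    8.  -12.7]
1 -10 136 [ 46.6  -9.  -12.5] [60.4  8.1 -7.5]
1 -5 104 [46.8 -9.1 -7.4] [59.9  8.  -2.7]
1 0 44 [46.8 -9.2 -2.4] [54.6  7.8  1. ]
-1 -50 32 [-61.5  -8.7 -49.1] [-47.5  -7.8 -47.5]
-1 -45 167 [-62.2  -8.9 -47.5] [-45.8  -5.8 -42.5]
-1 -40 178 [-62.2  -8.7 -42.4] [-45.4  -3.3 -37.5]
-1 -35 164 [-62.   -8.8 -37.4] [-45.5  -1.  -32.6]
-1 -30 171 [-61.4  -8.5 -32.5] [-45.5   1.8 -27.5]
-1 -25 163 [-60.9  -8.6 -27.5] [-45.6   4.5 -22.5]
-1 -20 161 [-60.6  -8.6 -22.5] [-45.4   6.9 -17.6]
-1 -15 150 [-60.9  -8.4 -17.5] [-45.3   9.  -12.5]
-1 -10 127 [-59.3  -8.5 -12.5] [-45.5   8.6  -7.5]
-1 -5 106 [-57.9  -8.5  -7.5] [-45.5   8.8  -2.6]
-1 0 48 [-52.1  -8.2  -2.5] [-45.4   8.7   1. ]
[[321.50381293 237.88884899]]
```

```bash
python3 -m pendant '[0.1,0.2,1,0,0,0, 0.1,0.2,1,0,0,0, 0.02,0,1,0,0,0, 0,0,1,0,0,0, 0,0,1,0,0,0, 0,0,1,0,0,0, 0,0,1,0,0,0, 0,0,1,0,0,0, 0,0,0,0,0,0]' 1 30
python3 - <<'E'
from h import *
go(592.4,180.0,90,85.1)
c=cam('wrist'); p,d=snap('wrist','w2')
ax=np.array([np.cos(np.radians(-5)),np.sin(np.radians(-5))]); ay=np.array([-ax[1],ax[0]])
vv,uu=np.mgrid[0:262,150:480]; m=d[vv,uu]>0; u=uu[m];v=vv[m]
P=cloud('wrist',d,u,v,c); q=P[:,:2]-[592.4,180]; L=np.stack([q@ax,q@ay,P[:,2]],1)
t=(L[:,2]>105)&(L[:,2]<130)&(abs(L[:,0])<60)&(abs(L[:,1])<35)
for s in (1,-1):
    k=t&(L[:,1]*s>0); print('tab',s,k.sum(),'x',L[k,0].min().round(1),L[k,0].max().round(1),'y',np.percentile(L[k,1],[0,50,100]).round(1),'z',L[k,2].max().round(1))
k=(abs(L[:,0])<60)&(abs(L[:,1])<40)&(L[:,2]>78)&(L[:,2]<100)&(p[v,u].min(1)>150)
print('white x',np.percentile(L[k,0],[0,1,99,100]).round(1),'y',np.percentile(L[k,1],[0,1,99,100]).round(1))
k=(L[:,2]>150-10)&(L[:,2]<190)
for s in(1,-1):
    w=L[k&(L[:,1]*s>0)]; print('finger',s,w.min(0).round(1),w.max(0).round(1))
E
```

```text
time: 3.77
ee_pos: [590.7, 179.5, 146.7]
eef_rot: [0.737, 0.676, -0.002, -0.001]
wrist_force: [-0.4, -0.3, -1.0]
finger_gap: 1.001
t 3.77 tcp [590.7 179.5 146.7] tool z [-3.9e-03 -9.0e-04 -1.0e+00] yaw 85.0 F [-0.4 -0.3 -1. ] gap 93.1
shift cm [0.071 0.186 5.666]
turn deg (after shift) [-0.22  0.07 -0.1 ]
tab 1 487 x -19.7 20.5 y [20.7 22.6 26.8] z 122.4
tab -1 482 x -19.7 20.4 y [-25.3 -21.1 -19.1] z 122.9
white x [-48.8 -48.7  45.4  46.3] y [-26.8 -25.7  26.3  27.2]
finger 1 [-10.9  46.4 145.5] [  6.9  63.  189.9]
finger -1 [-11.  -62.2 146.5] [  7.  -45.4 189.9]
```

View pics/w2.png

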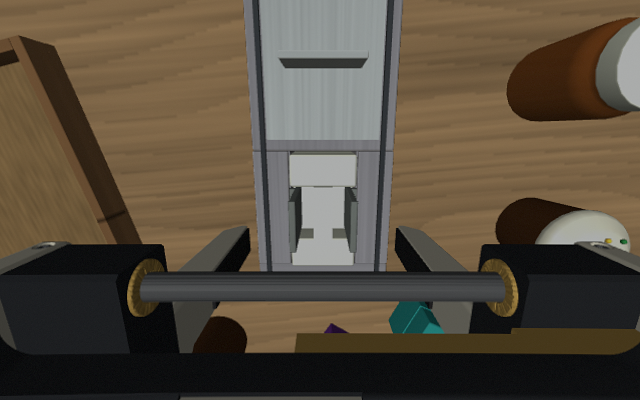

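```bash
python3 -m pendant '[0.02,0.1,0.6,0,0,0, 0,0.1,0.6,0,0,0, 0,0,0.6,0,0,0, 0,0,0.6,0,0,0, 0,0,0.6,0,0,0, 0,0,0.6,0,0,0, 0,0,0.6,0,0,0, 0,0,0.6,0,0,0, 0,0,0.5,0,0,0, 0,0,0.3,0,0,0, 0,0,0,0,0,0, 0,0,0,0,0,0]' 1 30
python3 - <<'E'
from h import *
go(592.4,180.0,88,85.1)
c=cam('wrist'); p,d=snap('wrist','w3')
E
```

```text
time: 4.82
ee_pos: [594.2, 179.9, 93.7]
eef_rot: [0.737, 0.676, -0.0, -0.0]
wrist_force: [0.1, -0.0, -0.7]
finger_gap: 0.999
t 4.82 tcp [594.2 179.9  93.7] tool z [-2.e-04 -1.e-04 -1.e+00] yaw 85.0 F [ 0.1 -0.  -0.7] gap 92.9
shift cm [-0.003 -0.178  0.572]
turn deg (after shift) [-0.01  0.01 -0.1 ]
```

View pics/w3.png

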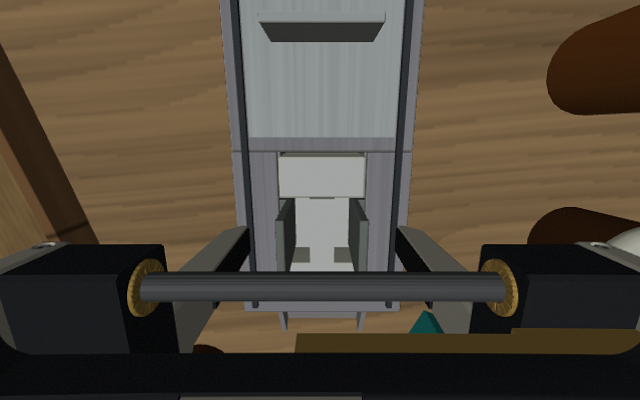

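```bash
python3 -m pendant '[0,-0.1,0.25,0,0,0, 0,0,0.25,0,0,0, 0,0,0,0,0,0, 0,0,0,0,0,0]' 1 30
python3 -m pendant '[0,0,0,0,0,0, 0,0,0,0,0,0, 0,0,0,0,0,0, 0,0,0,0,0,0, 0,0,0,0,0,0, 0,0,0,0,0,0, 0,0,0,0,0,0, 0,0,0,0,0,0]' -1 30
python3 - <<'E'
from h import *
go(593,180.0,88,85.1)
c=cam('wrist'); p,d=snap('wrist','w4')
E
```

```text
time: 5.2
ee_pos: [593.1, 180.0, 88.6]
eef_rot: [0.737, 0.676, -0.0, -0.0]
wrist_force: [0.4, 0.9, 0.1]
finger_gap: 1.003
time: 5.87
ee_pos: [593.2, 179.9, 88.9]
eef_rot: [0.737, 0.676, -0.0, 0.0]
wrist_force: [-0.0, -0.1, 0.2]
finger_gap: 0.476
t 5.87 tcp [593.2 179.9  88.9] tool z [ 0. -0. -1.] yaw 85.0 F [-0.  -0.1  0.2] gap 44.2
shift cm [ 0.004 -0.024  0.086]
turn deg (after shift) [ 0.   0.  -0.1]
```

View pics/w4.png

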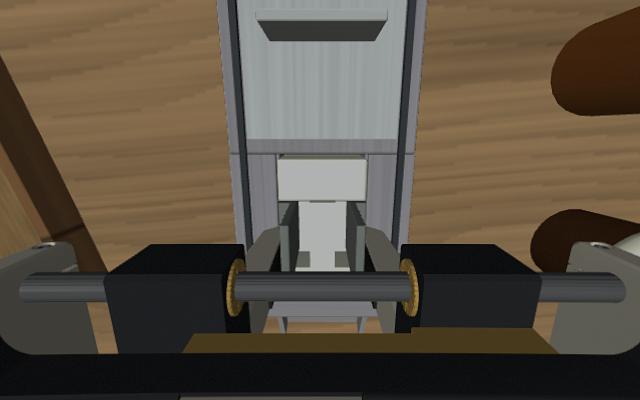

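Fingers are around both tabs and still closing (44 mm). I'll give it more time.

```bash
python3 -m pendant '[0,0,0,0,0,0, 0,0,0,0,0,0, 0,0,0,0,0,0, 0,0,0,0,0,0, 0,0,0,0,0,0, 0,0,0,0,0,0, 0,0,0,0,0,0, 0,0,0,0,0,0]' -1 30
python3 - <<'E'
from h import *
go(593,180.0,88,85.1)
E
```

```text
time: 6.58
ee_pos: [593.3, 179.9, 88.9]
eef_rot: [0.737, 0.676, 0.0, 0.0]
wrist_force: [-0.7, -0.6, 1.2]
finger_gap: 0.298
t 6.58 tcp [593.3 179.9  88.9] tool z [ 1.e-04 -1.e-04 -1.e+00] yaw 85.0 F [-0.7 -0.6  1.2] gap 27.7
shift cm [ 0.004 -0.026  0.092]
turn deg (after shift) [ 0.   0.  -0.1]
```

```bash
python3 -m pendant '[0,0,0,0,0,0, 0,0,0,0,0,0, 0,0,-0.2,0,0,0, 0,0,-0.3,0,0,0, 0,0,-0.4,0,0,0, 0,0,-0.4,0,0,0, 0,0,-0.4,0,0,0, 0,0,-0.4,0,0,0, 0,0,0,0,0,0]' -1 30
python3 - <<'E'
from h import *
go(593,180.0,190,85.1)
c=cam('wrist'); p,d=snap('wrist','w5')
E
```

```text
time: 7.33
ee_pos: [593.9, 180.2, 111.2]
eef_rot: [0.737, 0.676, 0.001, 0.0]
wrist_force: [0.2, -0.0, -3.1]
finger_gap: 0.296
t 7.33 tcp [593.9 180.2 111.2] tool z [ 1.8e-03  4.0e-04 -1.0e+00] yaw 85.0 F [ 0.2 -0.  -3.1] gap 27.5
shift cm [-0.021 -0.079 -7.876]
turn deg (after shift) [ 0.1  -0.03 -0.1 ]
```

View pics/w5.png

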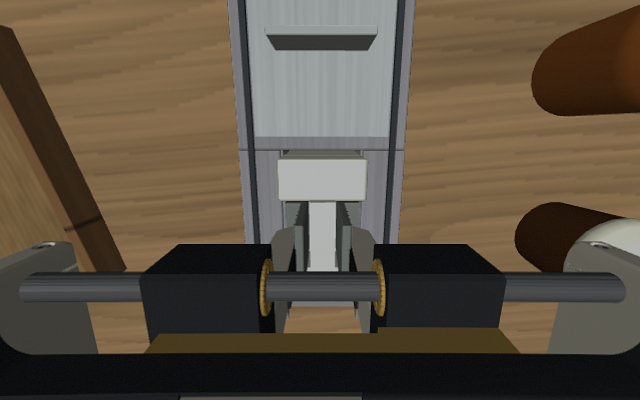

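The cassette is rising with the gripper: the block at (322,180) keeps its size while the housing recedes, and the weight reads about 3 N. I'll keep lifting.

```bash
python3 -m pendant '[0,0,-0.4,0,0,0, 0,0,-0.6,0,0,0, 0,0,-0.6,0,0,0, 0,0,-0.6,0,0,0, 0,0,-0.6,0,0,0, 0,0,-0.6,0,0,0, 0,0,-0.6,0,0,0, 0,0,-0.6,0,0,0, 0,0,-0.6,0,0,0, 0,0,-0.6,0,0,0, 0,0,-0.6,0,0,0, 0,0,-0.6,0,0,0, 0,0,-0.6,0,0,0, 0,0,-0.4,0,0,0, 0,0,0,0,0,0, 0,0,0,0,0,0]' -1 30
python3 - <<'E'
from h import *
c=cam('wrist'); p,d=snap('wrist','w6'); snap('scene','s6')
go(549.6,-154.2,190,99)
E
```

```text
time: 8.72
ee_pos: [593.4, 180.0, 190.1]
eef_rot: [0.737, 0.676, 0.0, 0.0]
wrist_force: [-0.2, -0.3, -3.7]
finger_gap: 0.302
t 8.82 tcp [593.  179.9 189.4] tool z [-7.e-04 -1.e-04 -1.e+00] yaw 85.0 F [-0.2  0.9 -3.9] gap 27.9
shift cm [-33.664  -1.411  -0.056]
turn deg (after shift) [-4.0e-02  1.0e-02 -1.4e+01]
```

View pics/w6.png

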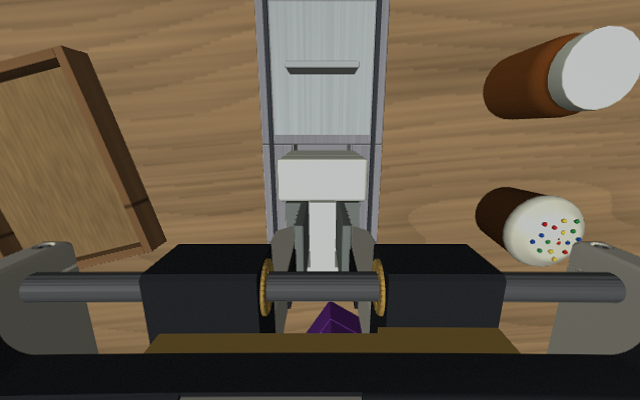

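View pics/s6.png

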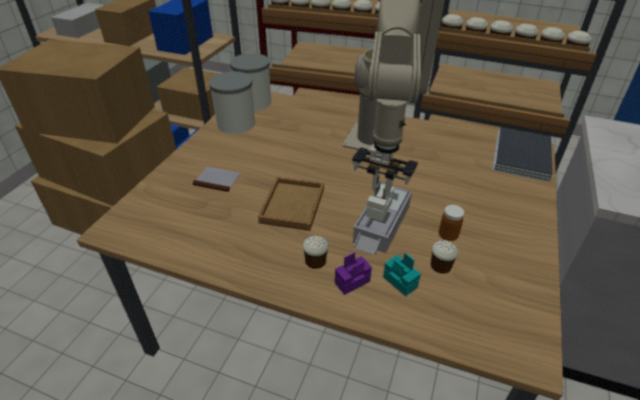

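```bash
python3 -m pendant '[-0.8,-0.08,0,0,0,0, -1.6,-0.08,0,0,0,0, -2,-0.08,0,0,0,0, -2,-0.08,0,0,0,0, -2,-0.08,0,0,0,0, -2,-0.08,0,0,0,0, -2,-0.08,0,0,0,0, -2,-0.08,0,0,0,0, -2,-0.08,0,0,0,0, -2,-0.08,0,0,0,0, -2,-0.08,0,0,0,0, -2,-0.08,0,0,0,0, -2,-0.08,0,0,0,0, -2,-0.08,0,0,0,0, -2,-0.08,0,0,0,0, -2,-0.08,0,0,0,0, -2,0,0,0,0,0, -1.6,0,0,0,0,0, -1,0,0,0,0,0, -0.6,0,0,0,0,0]' -1 30
python3 -m pendant '[0,0,0,0,0,-3.5, 0,0,0,0,0,-3.5, 0,0,0,0,0,-3.5, 0,0,0,0,0,-3.5, 0,0,0,0,0,0, 0,0,0,0,0,0]' -1 30
python3 - <<'E'
from h import *
snap('wrist','w7')
p,d=snap('top','t7')
for r in search_frame('top','tray_floor'): print(r)
go(551,-153,90,99)
E
```

```text
time: 10.48
ee_pos: [548.5, -175.5, 189.7]
eef_rot: [0.738, 0.675, -0.0, -0.0]
wrist_force: [0.4, -0.0, -2.9]
finger_gap: 0.297
time: 10.98
ee_pos: [549.3, -173.3, 189.7]
eef_rot: [0.65, 0.76, 0.0, -0.0]
wrist_force: [0.3, -0.8, -3.3]
finger_gap: 0.3
{'location': [591.4, -114.8, 9.6], 'conf': 0.65}
t 11.13 tcp [ 549.4 -173.4  189.8] tool z [-1.e-04  0.e+00 -1.e+00] yaw 98.93 F [-1.1  0.4 -2.8] gap 28.1
shift cm [1.991 0.476 9.98 ]
turn deg (after shift) [-0.   -0.   -0.07]
```

View pics/w7.png

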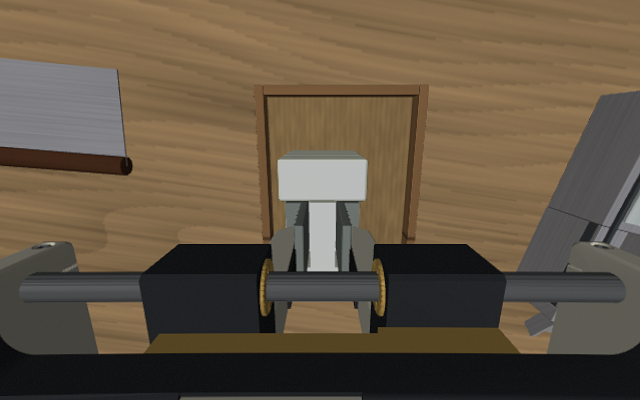

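View pics/t7.png

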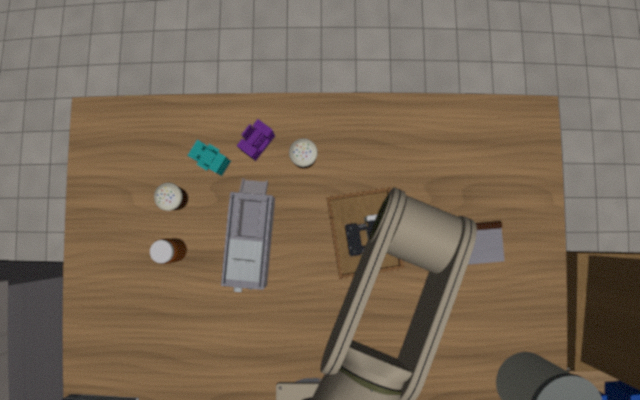

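The bay is empty at (250,210), and the cassette hangs over the tray about 20 mm towards -y. I'll correct that, then lower it.

```bash
python3 -m pendant '[0.7,0.2,0,0,0,0, 0.7,0.2,0,0,0,0, 0.6,0.08,0,0,0,0, 0,0,0.6,0,0,0, 0,0,0.9,0,0,0, 0,0,0.9,0,0,0, 0,0,0.9,0,0,0, 0,0,0.9,0,0,0, 0,0,0.9,0,0,0, 0,0,0.9,0,0,0, 0,0,0.9,0,0,0, 0,0,0.8,0,0,0, 0,0,0.8,0,0,0, 0,0,0.6,0,0,0, 0,0,0.4,0,0,0, 0,0,0.3,0,0,0, 0,0,0,0,0,0, 0,0,0,0,0,0, 0,0,0,0,0,0]' -1 30
python3 - <<'E'
from h import *
p,d=snap('wrist','w8')
go(551,-153,84,99)
E
```

```text
time: 12.72
ee_pos: [551.5, -153.2, 92.4]
eef_rot: [0.649, 0.76, 0.0, 0.0]
wrist_force: [0.1, -0.0, -2.9]
finger_gap: 0.299
t 12.77 tcp [ 551.5 -153.2   92.5] tool z [ 1.e-03 -4.e-04 -1.e+00] yaw 99.01 F [ 0.7  0.  -2.6] gap 27.8
shift cm [ 0.027 -0.048  0.847]
turn deg (after shift) [0.05 0.03 0.01]
```

View pics/w8.png

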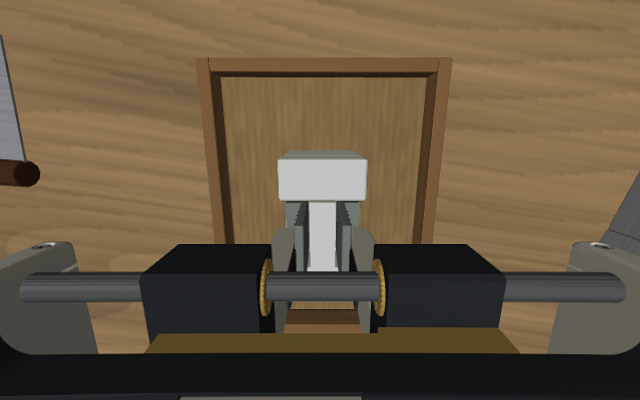

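Centred in the tray. Now slowly down to contact.

```bash
python3 -m pendant '[0,0,0.15,0,0,0, 0,0,0.15,0,0,0, 0,0,0.15,0,0,0, 0,0,0.15,0,0,0, 0,0,0,0,0,0, 0,0,0,0,0,0]' -1 30
python3 -m pendant '[0,0,0.1,0,0,0, 0,0,0.1,0,0,0, 0,0,0,0,0,0, 0,0,0,0,0,0]' -1 30
python3 -m pendant '[0,0,0.05,0,0,0, 0,0,0.05,0,0,0, 0,0,0,0,0,0, 0,0,0,0,0,0]' -1 30
```

```text
time: 13.27
ee_pos: [550.9, -153.0, 85.6]
eef_rot: [0.649, 0.76, -0.0, -0.0]
wrist_force: [-0.6, 0.8, -2.5]
finger_gap: 0.3
time: 13.6
ee_pos: [551.2, -153.1, 83.9]
eef_rot: [0.649, 0.76, 0.0, 0.0]
wrist_force: [0.3, 0.6, -3.0]
finger_gap: 0.299
time: 13.93
ee_pos: [551.4, -153.4, 83.8]
eef_rot: [0.649, 0.76, 0.0, 0.0]
wrist_force: [-3.8, -1.0, 6.3]
finger_gap: 0.302
```

```bash
python3 -m pendant '[0,0,0,0,0,0, 0,0,0,0,0,0, 0,0,0,0,0,0, 0,0,0,0,0,0, 0,0,0,0,0,0, 0,0,0,0,0,0, 0,0,0,0,0,0, 0,0,0,0,0,0, 0,0,0,0,0,0, 0,0,0,0,0,0]' 1 30
python3 -m pendant '[0,0,-0.5,0,0,0, 0,0,-1,0,0,0, 0,0,-1.5,0,0,0, 0,0,-1.5,0,0,0, 0,0,-1.5,0,0,0, 0,0,-2,0,0,0, 0,0,-2,0,0,0, 0,0,-2,0,0,0, 0,0,-1,0,0,0, 0,0,0,0,0,0]' 1 30
python3 - <<'E'
from h import *
c=cam('wrist'); p,d=snap('wrist','w9')
go(551,-153,84,99)
vv,uu=np.mgrid[0:240,220:440]; m=d[vv,uu]>0; u=uu[m];v=vv[m]
P=cloud('wrist',d,u,v,c); k=(p[v,u].min(1)>140)&(P[:,2]>70)&(P[:,2]<100)
print('cassette top',np.median(P[k],0).round(1)); k2=k&(P[:,2]<83); print(k.sum(),np.percentile(P[k,2],[2,25,50,75,98]).round(1), cv2.minAreaRect(P[k][:,:2].astype(np.float32)))
E
```

```text
time: 14.77
ee_pos: [551.1, -153.0, 82.7]
eef_rot: [0.649, 0.76, 0.0, -0.0]
wrist_force: [-0.0, 0.4, 0.1]
finger_gap: 0.969
time: 15.6
ee_pos: [552.8, -153.7, 216.9]
eef_rot: [0.649, 0.76, 0.001, 0.003]
wrist_force: [0.3, -0.7, 0.7]
finger_gap: 1.0
t 15.65 tcp [ 552.  -153.4  214.7] tool z [ 0.0032 -0.0012 -1.    ] yaw 99.0 F [-0.2 -0.1 -0.1] gap 93.2
shift cm [ 0.077 -0.135 13.067]
turn deg (after shift) [0.17 0.1  0.  ]
cassette top [ 538.8 -153.    80.1]
2689 [78.5 79.5 80.1 81.1 85.8] ((550.9296875, -152.9307403564453), (97.51618194580078, 54.2135124206543), 8.90500259399414)
```

View pics/w9.png

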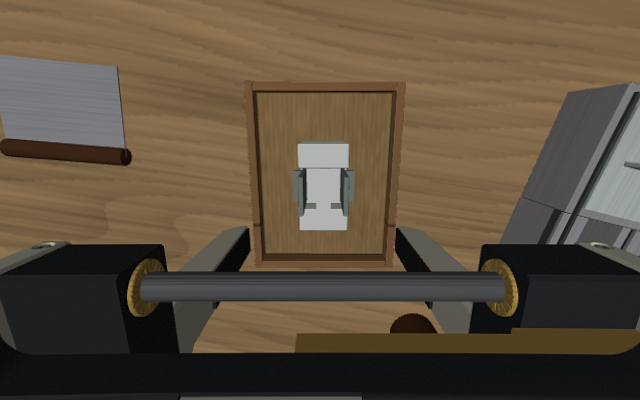

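The cassette stands upright and released in the tray: its block tops measure about 80 mm, at (551,-153) with yaw 8.9° like the tray. Next the shutter. I'll shut the fingers and go behind its lip, first at height.

Run:
```python
from h import *
go(437,193.7,200,85)
```

```text
t 15.65 tcp [ 552.  -153.4  214.7] tool z [ 0.0032 -0.0012 -1.    ] yaw 99.0 F [-0.2 -0.1 -0.1] gap 93.2
shift cm [36.085 -5.934  1.39 ]
turn deg (after shift) [ 0.18  0.07 14.  ]
```

```bash
python3 -m pendant '[1.25,-0.2,0,0,0,0, 2.25,-0.37,0.1,0,0,0, 2.25,-0.37,0.1,0,0,0, 2.25,-0.37,0.1,0,0,0, 2.25,-0.37,0.1,0,0,0, 2.25,-0.37,0.1,0,0,0, 2.25,-0.37,0.1,0,0,0, 2.25,-0.37,0.1,0,0,0, 2.25,-0.37,0.1,0,0,0, 2.25,-0.37,0.1,0,0,0, 2.25,-0.37,0.1,0,0,0, 2.25,-0.37,0.1,0,0,0, 2.25,-0.37,0.1,0,0,0, 2.25,-0.37,0.1,0,0,0, 2.25,-0.37,0.1,0,0,0, 2.25,-0.37,0.1,0,0,0, 1.1,-0.2,0,0,0,0, 0,0,0,0,0,4.7, 0,0,0,0,0,4.7, 0,0,0,0,0,4.6]' -1 30
python3 -m pendant '[0,0,0,0,0,0, 0,0,0,0,0,0]' -1 30
python3 - <<'E'
from h import *
c=cam('wrist'); p,d=snap('wrist','w10')
go(437,193.7,90,85)
s=state();Rt=R.from_quat(s['eef_rot']).as_matrix()
vv,uu=np.mgrid[0:250,150:480]; m=d[vv,uu]>0; u=uu[m];v=vv[m]
P=cloud('wrist',d,u,v,c); T=(P-s['ee_pos'])@Rt
k=(P[:,2]>90)&(P[:,2]<118)&(P[:,0]>440)&(P[:,0]<520)&(abs(P[:,1]-190)<50); print('lip rel tool',np.percentile(T[k],[2,50,98],axis=0).round(1),np.median(P[k],0))
k=(T[:,2]>-45)&(T[:,2]<3); print('fingers',np.percentile(T[k],[0,2,98,100],axis=0).round(1))
E
```

```text
time: 17.32
ee_pos: [434.6, 194.3, 196.4]
eef_rot: [0.738, 0.675, -0.001, -0.0]
wrist_force: [0.3, -0.4, 0.2]
finger_gap: 0.007
time: 17.48
ee_pos: [435.1, 194.0, 196.9]
eef_rot: [0.736, 0.677, -0.001, -0.0]
wrist_force: [0.1, -0.1, -0.6]
finger_gap: 0.006
t 17.53 tcp [435.3 194.  197.1] tool z [-1.2e-03 -5.0e-04 -1.0e+00] yaw 85.16 F [-0.   0.4  0.1] gap 0.6
shift cm [-9.0000e-03  1.8600e-01  1.0709e+01]
turn deg (after shift) [-0.07  0.03  0.16]
lip rel tool [[-28.9  38.   84.9]
 [-26.1  38.4  94.6]
 [ 30.4  40.2 106.5]] [471.52101268 164.67279666 102.46996051]
fingers [[-14.5  -9.4 -35.3]
 [-12.9  -9.3 -32. ]
 [ 15.2  -7.   -1. ]
 [ 16.5  -6.5   0.6]]
```

View pics/w10.png

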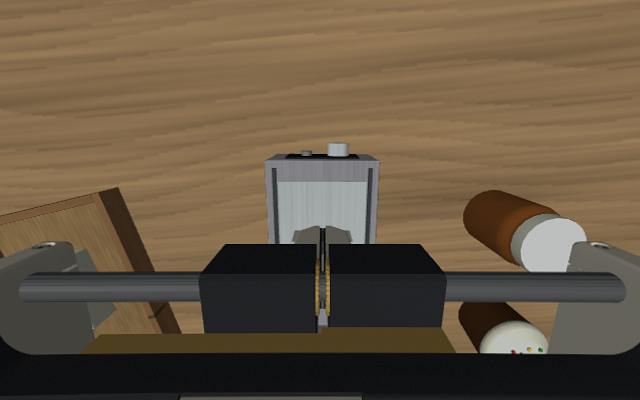

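The fingers hang over the parked shutter, behind its lip, with about 25 mm of room. Descending.

```bash
python3 -m pendant '[0,0,0.6,0,0,0, 0,0,0.9,0,0,0, 0,0,0.9,0,0,0, 0,0,0.9,0,0,0, 0,0,0.9,0,0,0, 0,0,0.9,0,0,0, 0,0,0.9,0,0,0, 0,0,0.9,0,0,0, 0,0,0.9,0,0,0, 0,0,0.9,0,0,0, 0,0,0.9,0,0,0, 0,0,0.6,0,0,0, 0,0,0.3,0,0,0, 0,0,0,0,0,0, 0,0,0,0,0,0]' -1 30
python3 - <<'E'
from h import *
p,d=snap('wrist','w11')
a=np.radians(-5); t=np.array([593.1,180])
go(*(t-30*np.array([np.cos(a),np.sin(a)])),91,85)
E
```

```text
time: 18.78
ee_pos: [435.9, 194.2, 92.9]
eef_rot: [0.737, 0.676, 0.0, 0.0]
wrist_force: [0.0, 0.3, 1.5]
finger_gap: 0.003
t 18.83 tcp [436.2 194.3  93.3] tool z [ 6.e-04  2.e-04 -1.e+00] yaw 85.0 F [ 0.2 -0.2  0.5] gap 0.8
shift cm [-0.061 12.759  0.235]
turn deg (after shift) [ 0.04 -0.02  0.  ]
```

View pics/w11.png

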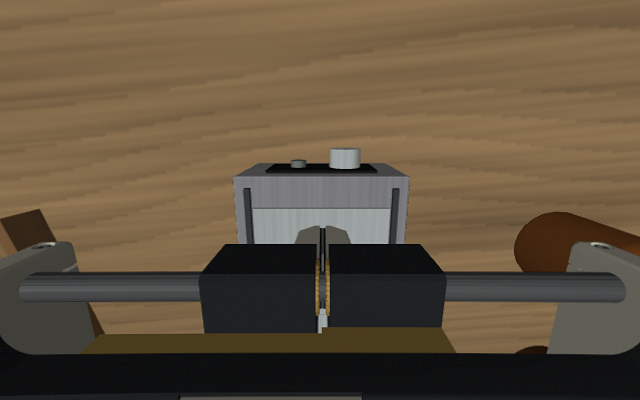

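```bash
python3 -m pendant '[-0.05,0.4,0.1,0,0,0, 0,0.6,0,0,0,0, 0,0.6,0,0,0,0, 0,0.6,0,0,0,0, 0,0.6,0,0,0,0, 0,0.6,0,0,0,0, 0,0.6,0,0,0,0, 0,0.6,0,0,0,0, 0,0.6,0,0,0,0, 0,0.7,0,0,0,0, 0,0.7,0,0,0,0, 0,0.7,0,0,0,0, 0,0.7,0,0,0,0, 0,0.7,0,0,0,0, 0,0.7,0,0,0,0, 0,0.7,0,0,0,0, 0,0.7,0,0,0,0, 0,0.7,0,0,0,0, 0,0.4,0,0,0,0, 0,0,0,0,0,0]' -1 30
python3 - <<'E'
from h import *
p,d=snap('wrist','w12')
a=np.radians(-5); t=np.array([593.1,180])
go(*(t-10*np.array([np.cos(a),np.sin(a)])),91,85)
E
```

```text
time: 20.5
ee_pos: [555.4, 183.1, 91.8]
eef_rot: [0.737, 0.675, 0.0, 0.0]
wrist_force: [0.7, -0.0, -0.5]
finger_gap: 0.004
t 20.55 tcp [554.9 183.2  91.8] tool z [ 5.e-04 -0.e+00 -1.e+00] yaw 84.98 F [-0.  -0.1  0.6] gap 0.8
shift cm [0.014 2.832 0.082]
turn deg (after shift) [ 0.03 -0.   -0.02]
```

View pics/w12.png

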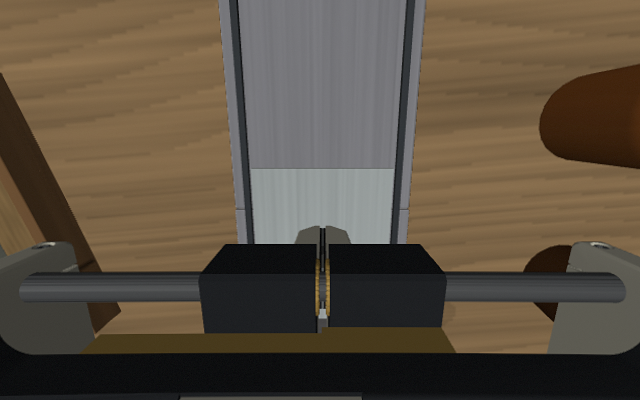

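The shutter is moving with the fingers: its trailing edge is at row 168, already on the bay side. Continuing to the stop while watching the force.

```bash
python3 -m pendant '[0,0.5,0,0,0,0, 0,0.5,0,0,0,0, 0,0.4,0,0,0,0, 0,0.4,0,0,0,0, 0,0.3,0,0,0,0, 0,0.2,0,0,0,0, 0,0.2,0,0,0,0, 0,0,0,0,0,0, 0,0,0,0,0,0]' -1 30
python3 -m pendant '[0,0.1,0,0,0,0, 0,0.1,0,0,0,0, 0,0.1,0,0,0,0, 0,0,0,0,0,0]' -1 30
```

```text
time: 21.3
ee_pos: [579.6, 181.1, 92.0]
eef_rot: [0.737, 0.676, 0.0, 0.0]
wrist_force: [-0.5, 0.3, -0.2]
finger_gap: 0.008
time: 21.63
ee_pos: [580.9, 181.0, 92.0]
eef_rot: [0.737, 0.676, -0.001, -0.001]
wrist_force: [-9.0, -0.8, 6.4]
finger_gap: 0.001
```

```bash
python3 -m pendant '[0,0.1,0,0,0,0, 0,0.1,0,0,0,0, 0,0,0,0,0,0, 0,0,0,0,0,0, 0,0,0,0,0,0]' -1 30
python3 -m pendant '[0,-0.2,0,0,0,0, 0,-0.4,0,0,0,0, 0,-0.6,0,0,0,0, 0,-0.8,0,0,0,0, 0,0,-0.5,0,0,0, 0,0,-1,0,0,0, 0,0,-1.5,0,0,0, 0,0,-2,0,0,0, 0,-1,-2,0,0,0, 0,-2,-2,0,0,0, 0,-3,-2,0,0,0, 0,-3,-2,0,0,0, 0,-3,-1,0,0,0, 0,-2,0,0,0,0, 0,0,0,0,0,0, 0,0,0,0,0,0]' -1 30
python3 - <<'E'
from h import *
c=cam('wrist'); p,d=snap('wrist','w13'); snap('top','t13'); snap('scene','s13')
go(593,180,91,85)
a=np.radians(-5); ax=np.array([np.cos(a),np.sin(a)]); ay=np.array([-ax[1],ax[0]])
vv,uu=np.mgrid[0:235,200:460]; m=d[vv,uu]>0; u=uu[m];v=vv[m]
P=cloud('wrist',d,u,v,c); q=P[:,:2]-[593.1,180]; L=np.stack([q@ax,q@ay,P[:,2]],1)
k=(L[:,2]>90)&(L[:,2]<118)&(abs(L[:,1])<40); print('lip',k.sum(),np.percentile(L[k],[2,50,98],axis=0).round(1) if k.any() else '')
E
```

```text
time: 22.05
ee_pos: [581.0, 181.0, 92.1]
eef_rot: [0.737, 0.676, -0.003, -0.002]
wrist_force: [-19.6, 0.0, 14.3]
finger_gap: 0.006
time: 23.38
ee_pos: [425.1, 195.0, 233.5]
eef_rot: [0.737, 0.676, 0.001, 0.001]
wrist_force: [-0.3, -0.4, -0.5]
finger_gap: 0.007
t 23.53 tcp [425.6 194.5 232. ] tool z [ 4.e-04 -1.e-04 -1.e+00] yaw 84.98 F [ 0.2 -0.3 -0.6] gap 0.5
shift cm [ 0.021 16.801 14.104]
turn deg (after shift) [ 0.02  0.   -0.02]
lip 0
```

View pics/w13.png

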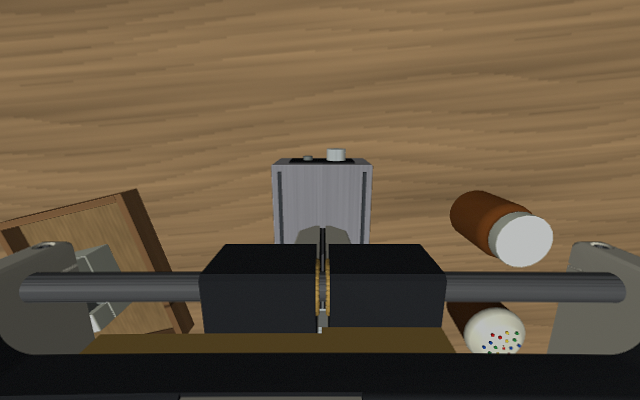

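View pics/s13.png

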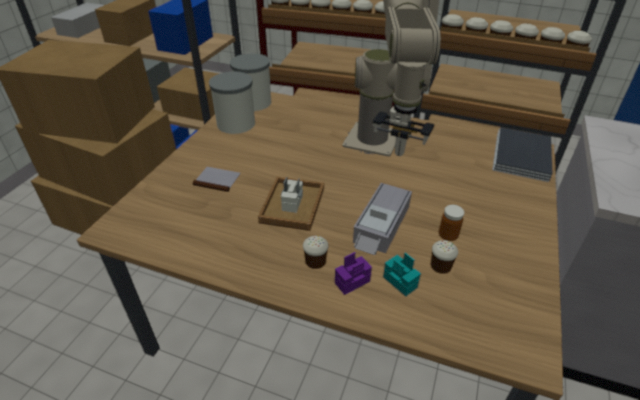

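View pics/t13.png

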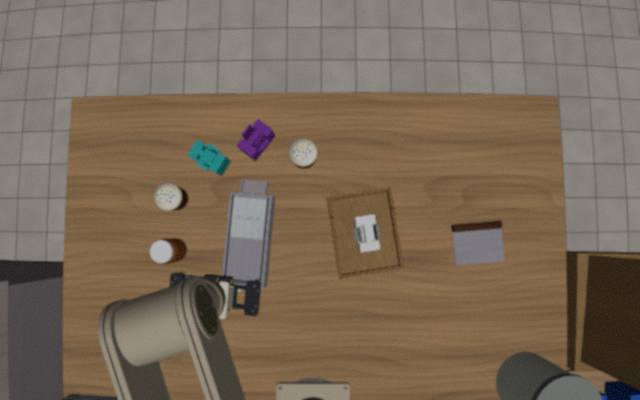

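Run:
```python
from h import *
for f,(r0,r1) in {'top0':(225,285),'t13':(195,240)}.items():
    g=cv2.imread(f'pics/{f}.png',0).astype(float)
    col=g[r0:r1,240:250].mean(1); v=r0+np.argmin(col[5:-5]-(col[:-10]+col[10:])/2)+5
    print(f,v,plane('top',245,float(v),112).round(1))
a=cv2.imread('pics/t13.png')[170:300,200:420]; cv2.imwrite('pics/t13c.png',cv2.resize(a,None,fx=3.5,fy=3.5,interpolation=cv2.INTER_CUBIC))
```

```text
top0 237 [536.2 178.7 112. ]
t13 218 [587.5 179.3 112. ]
```

View pics/t13c.png

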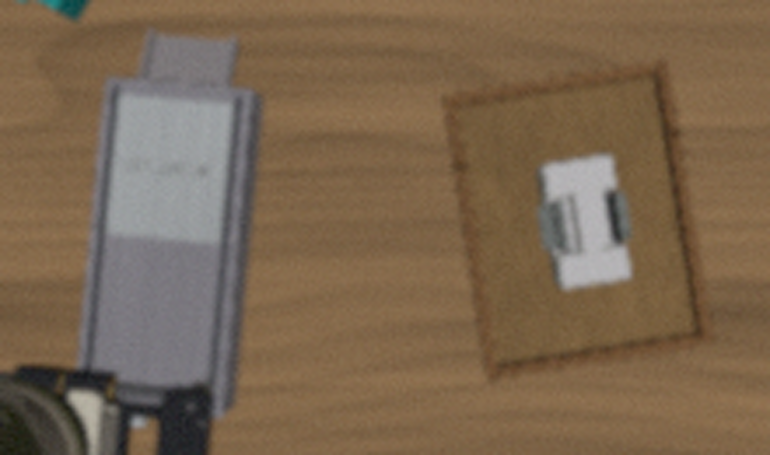

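The lip now measures x = 587.5 mm in the top camera, against 588.2 mm for the bay centre in that same camera, so the shutter is fully across. (The "before" row picked up the shutter's front edge instead of the lip, so I ignore it.) Handing in.

```bash
python3 -c "
from plant import *
print(close_job()); print(state()['time'])"
```

```text
the job is handed in; nothing more can be done
None
the job is handed in; nothing more can be done
```

I unclipped the white cassette by squeezing both tabs fully in. I then lifted it about 100 mm, set it down in the middle of the wooden tray, let go, and slid the shutter to its stop. The job was handed in at about 24 s; close_job gives no verdict.

**Last checks**
- **Cassette:** its block tops measured 80 mm, as expected for standing on the tray floor, and it sits at (551, -153) aligned with the tray.
- **Shutter:** it stopped moving under a push of about 20 N, and the top camera puts its lip within 1 mm of the bay centre.
- **Bystanders:** the cakes, jar and scraper look unmoved in the top and scene views; I did not measure this.
- **Robot:** it is clear of everything, with no contact force on the wrist.

**Disagreements and failed checks**
- The top and wrist cameras differed by about 5 mm on where the feeder is. I went by the wrist camera, after checking it against the fingertips.
- The network's tray position was wrong once while the arm hid part of the tray.
- The wrist camera could not see the lip at the end because the gripper hid it.
- My automatic reading of the lip's starting position picked up the shutter's edge instead, so I did not use it.

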